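# Stroke-test the blue doser and reject it if it stiffens

## Robot

A 6-joint arm with a two-finger parallel gripper is mounted at the origin on the work surface. World frame = base frame: x ahead of the robot, y to its left, z up, the work surface at z = 0. Lengths are in mm, angles in rad, forces in N, time in s.
With the tool pointing down it reaches from about 275 to 750 mm from the base axis. Payload 10.2 kg.
Tool frame: the origin (TCP) lies at the very end of the fingers, on their centre line; the grasp point (between the pads) lies 19 mm behind it; z points along the fingers, x is the direction in which the jaws open and shut, and the axes are right-handed (so a half turn about z gives the same grasp; the last joint's range is limited). The gripper opens to 85 mm and grips with 20 to 120 N. Pads are 22 mm wide; open, the fingers measure 114 mm over their backs; the gripper's body (76 mm by 85 mm) begins 54 mm behind the grasp point. The pads swing forward as they close: fully open they stand 13 mm farther back than shut.
Start: joints at [-0.223, 0.313, 1.498, -0, 1.331, -0.223], TCP at [525.006, -0.013, 231.294] pointing down, gripper open.
Joint ranges: [-2.94, 2.94], [-0.97, 2.17], [0.19, 2.56], [-1.23, 4.37], [0.02, 3.11], [-2.88, 2.88]. Speed limits (rad/s): [2.39, 2.39, 3.01, 3.14, 3.14, 3.14].

## Interface

Orientations are given as a unit quaternion [w, x, y, z].
In Python, from rig import telemetry, capture, camera_model, finish_job gives the robot as it stands.
- The arm moves only by the shell command python3 -m inch 'ROWS' [FORCE]. ROWS is JSON, a list of rows, each a list of 5 numbers: the shift along the tool's x, y, z in m, then the turn about the tool's z in rad, then the finger opening in m, from 0 to 0.0854. A call has exactly 5 rows; each row shifts and turns the pose as measured when the row begins, along the tool's axes as they then stand; what a row does not reach is not made up. A row lasts 1/12 s, in which the tool goes at most 41.7 mm and 7.16 degrees, less where a joint would pass 70% of its speed; a pose out of reach is approached as far as the arm can. A call with a gripper value outside its range is refused whole. The fingers move at their own pace and stop on an object; FORCE is the grip in N (left out, the last holds). Time passes only in rows, so rows that do not move let the fingers close, or fill a call up. It gives the time, the measured TCP pose, the force and the opening at its end, in the units of the state.
- telemetry.sense(): the state, without advancing time (a new reading comes with each control period).
- capture(name): name is "scene" or "side" or "wrist"; returns the picture (400x640x3 uint8, blue, green, red); there is no depth.
- camera_model(name): a dict with "mtx" (3x3 intrinsics, pixels), "camera_from_world" (4x4, takes a point from world to camera coordinates). Camera axes: x right, y down, z forward; pixel columns grow to the right and rows downward; lengths in mm; the calibration is good to about 2 mm. A picture is of the moment at which its call begins: read the wrist's pose just before it. camera_model takes no time and is no camera call; for the wrist camera it gives the pose at the moment of the call.
- finish_job(): hands the job in, once; it reports no verdict.
The state is a dict: "time_s": time; "joints": joint angles; "dq": joint speeds; "tau": joint torques, N m; "eef_pos": TCP position; "ee_rot": TCP orientation; "force": force on the tool from outside, world axes, zero at the start; "wrist_torque": the same for the moment, N m; "grip_width": opening from 0.0 (shut) to 1.0 (fully open).
Only numpy, scipy, OpenCV 4.12 (cv2) and the standard library are available. Lean on these libraries where they do the work, as an engineer would, in place of code of your own. Each camera call takes 0.05 s, during which the arm holds its last target. There are 200 camera calls.

## Task

Stroke-test the doser with the blue knob: press its plunger straight down until the knob sits fully home on the collar, and then leave the status lever at its green end. If the plunger stiffens partway down (clearly harder to push, about 10 N), stop there without forcing it, let go of it, and swing the status lever right over to its red end to reject the doser.

Things in the scene. Friction and masses are not known exactly. Their poses are not given: they have to be found in the camera images.
- doser: Doser to test, fixed: aluminium barrel 46 mm across on a 110 x 100 x 15 mm steel plate, blue collar (top 153 mm up), above it a round blue knob (44 mm across, 14 mm thick) on a thin rod. Origin: on the barrel axis at table height, z up, +x to its brass spout. Knob top: 217 mm above the origin minus plunger value. The like doser with a grey knob is not part of the job.
- plunger (a joint): Blue plunger pushed down, m: 0 up, 0.050 home (knob on collar, hard stop); starts at 0 to 0.006. Healthy: 2 to 3 N all the way, stays where left. Blocked (not visible): 2 to 3 N to 26 mm, then a step to 10 N, climbing 1 N per mm; let go, it creeps back to about 26 mm. Over 6 N beyond 23 mm counts as felt stiff, over 24 N before home as forcing.
- status_base: Grey status lever block, 140 x 60 x 30 mm, fixed. Origin: centre of its underside; +x runs along it from the green plate to the red plate, z up. The lever swings in the xz plane about a y axis 32 mm above the origin: 10 mm steel stick, black ball (26 mm across) centred 90 mm from the axis. Stays where left; takes about 1.5 N at the ball.
- status_lever (a joint): Angle of the status lever in rad: 0 leans 0.5 rad from vertical towards the green plate (in service), 1.0 leans 0.5 rad towards the red plate (rejected), hard stops at both. It starts at 0 to 0.08.

How it is judged:
By the outcome, as a careful person would: the job done as asked, in the order asked, and still so for the second after the job is handed in, with the robot touching nothing.
It also fails if it takes over 42 s, if anything falls off the work surface, if the arm or the gripper's body presses on something with over 40 N, if the wrist force passes 120 N, or if a joint passes its speed limit or range.

## Working session

There is one attempt and no reset: what is moved stays moved. The work goes in short steps, Python scripts to look and compute and a shell command to move; the robot and the scene stay as the last step left them, time stands still between calls to the robot, and variables do not carry over. Pictures are saved under pics/ and viewed, about 8 in all and at most 12, crops included, and the job is handed in when it is done.

```bash
mkdir -p pics; ls; python3 - <<'E'
from rig import telemetry,capture,camera_model
import cv2,numpy as np
print(telemetry.sense())
for n in("scene","side"):
    im=capture(n);cv2.imwrite(f"pics/{n}0.png",im)
    m=camera_model(n);print(n,np.round(m["mtx"],1).tolist(),np.round(m["camera_from_world"],3).tolist())
E
```

```text
pics
{'time_s': 0.0, 'joints': array([-2.23411146e-01,  3.13398479e-01,  1.49846677e+00,  2.05855910e-06,
        1.33098881e+00, -2.23395981e-01]), 'dq': array([ 0.00233901, -0.00035804,  0.00213618, -0.00055334, -0.00139509,
       -0.00086678]), 'tau': array([-5.78409599e-04, -4.12261176e+01, -2.59742296e+01, -3.58453699e-04,
        4.11797926e-03, -1.23038126e-05]), 'eef_pos': array([5.24733211e+02, 4.31217904e-02, 2.30750263e+02]), 'ee_rot': array([-1.40707139e-04,  9.99999801e-01, -7.82719734e-06, -6.14808548e-04]), 'force': array([ 0.74750678,  0.00770813, -0.78012583]), 'wrist_torque': array([-0.00906395,  0.00941376,  0.00775432]), 'grip_width': 1.0017735061858792}
scene [[421.2, 0.0, 316.3], [0.0, 421.2, 199.6], [0.0, 0.0, 1.0]] [[-0.914, 0.405, 0.023, 548.637], [0.237, 0.58, -0.78, -83.332], [-0.329, -0.707, -0.626, 932.153], [0.0, 0.0, 0.0, 1.0]]
side [[363.3, 0.0, 319.8], [0.0, 363.3, 206.6], [0.0, 0.0, 1.0]] [[0.731, -0.683, 0.01, -442.782], [-0.395, -0.435, -0.809, 253.931], [0.557, 0.587, -0.587, 515.853], [0.0, 0.0, 0.0, 1.0]]
```

View pics/scene0.png

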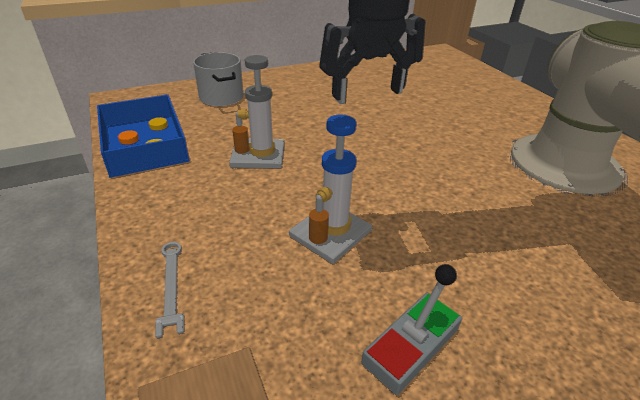

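View pics/side0.png

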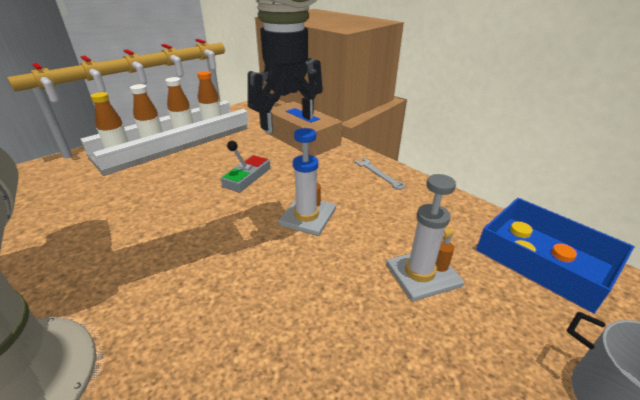

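The scene view shows the blue knob at (341,125), its collar at (339,162), the lever ball at (446,275), and green and red plates at about (433,315) and (395,354). In the side view the knob is at (305,135) and the ball at (232,146).

```bash
cat > h.py <<'E'
import cv2,numpy as np
from rig import camera_model
def ray(n,uv):
    m=camera_model(n);T=m["camera_from_world"];R=T[:3,:3]
    d=R.T@np.linalg.solve(m["mtx"],[*uv,1.]);return -R.T@T[:3,3],d/np.linalg.norm(d)
def plane(n,uv,z):
    c,d=ray(n,uv);return c+d*(z-c[2])/d[2]
def tri(*obs):
    A=np.zeros((3,3));b=np.zeros(3);L=[]
    for n,uv in obs:
        c,d=ray(n,uv);P=np.eye(3)-np.outer(d,d);A+=P;b+=P@c;L.append((c,P))
    x=np.linalg.solve(A,b);return x,[round(float(np.linalg.norm(P@(x-c))),1) for c,P in L]
def blobs(im,lo,hi,box,amin=15):
    x0,y0,x1,y1=box
    m=cv2.inRange(cv2.cvtColor(im,cv2.COLOR_BGR2HSV),lo,hi);k=np.zeros_like(m);k[y0:y1,x0:x1]=m[y0:y1,x0:x1]
    n,l,s,c=cv2.connectedComponentsWithStats(k)
    return [(c[i].round(1),s[i].tolist()) for i in range(1,n) if s[i][4]>=amin]
E
python3 - <<'E'
from h import *
s=cv2.imread("pics/scene0.png");d=cv2.imread("pics/side0.png")
B=((100,120,40),(130,255,255));G=((50,120,40),(75,255,255));R=((0,170,60),(5,255,255));K=((0,0,0),(180,255,45))
r={}
for n,im,bx in(("scene",s,dict(B=(300,100,380,190),G=(400,280,470,345),R=(355,320,430,385),K=(430,260,462,290))),("side",d,dict(B=(285,120,325,175),G=(215,160,255,190),R=(240,150,275,170),K=(222,137,242,156)))):
    for k,c in dict(B=B,G=G,R=R,K=K).items():
        r[n,k]=blobs(im,*c,bx[k]);print(n,k,r[n,k])
f=lambda a,b:print(a,*tri(("scene",a),("side",b)))
for i in(0,1): f(r["scene","B"][i][0],r["side","B"][i][0])
for k in"GRK":
    f(r["scene",k][0][0],r["side",k][0][0])
for k in"GR":print(plane("scene",r["scene",k][0][0],31),plane("side",r["side",k][0][0],31))
E
```

```text
scene B [(array([340.8, 124.9]), [327, 115, 29, 21, 515]), (array([338.3, 162.2]), [322, 149, 34, 25, 629])]
scene G [(array([418.3, 307.8]), [408, 294, 22, 26, 200]), (array([439.7, 318.4]), [424, 300, 35, 37, 689])]
scene R [(array([394.5, 353.2]), [367, 329, 56, 51, 1426])]
scene K [(array([445.2, 274.5]), [435, 265, 21, 20, 329])]
side B [(array([304.8, 135.2]), [295, 129, 21, 14, 257]), (array([305.3, 164. ]), [293, 155, 25, 18, 313])]
side G [(array([235.8, 174.6]), [223, 169, 26, 13, 199])]
side R [(array([255.2, 160.5]), [245, 156, 22, 10, 136])]
side K [(array([231.9, 145.5]), [228, 142, 9, 8, 57])]
[340.8 124.9] [567.4186413    4.03996287 207.90374908] [0.6, 0.6]
[338.3 162.2] [567.76340815   4.39316201 143.29774946] [0.5, 0.5]
[418.3 307.8] [535.77339979 224.21095965  31.8667083 ] [10.1, 10.1]
[394.5 353.2] [610.89622295 264.39088218  29.5758999 ] [0.2, 0.2]
[445.2 274.5] [532.17445475 235.59854303 111.4238394 ] [0.5, 0.5]
[544.5377141  219.10495646  31.        ] [529.68549282 233.79019951  31.        ]
[611.68309991 264.9669195   31.        ] [609.38328822 262.27306921  31.        ]
```

Knob axis is at about (567.5, 4), with its top at z≈215. The ball is at (532, 236, 111) and the lever runs at about 0.36 rad in world. Next I move above the knob with the fingers shut.

```bash
python3 -m inch '[[0.011,-0.001,0,0,0],[0.011,-0.001,0,0,0],[0.011,-0.001,0,0,0],[0.010,-0.001,0,0,0],[0,0,0,0,0]]' 20; python3 -m inch '[[0,0,0,0,0],[0,0,0,0,0],[0,0,0,0,0],[0,0,0,0,0],[0,0,0,0,0]]'; python3 - <<'E'
from rig import capture
import cv2,numpy as np
a=capture("scene")[20:200,240:460];b=capture("side")[40:190,220:400]
cv2.imwrite("pics/c1.png",np.hstack([cv2.resize(x,(400,340)) for x in(a,b)]))
E
```

```text
time_s: 0.52
eef_pos: [568.4, 4.3, 229.2]
ee_rot: [-0.0, 1.0, -0.0, -0.002]
force: [0.3, -0.2, 0.0]
grip_width: 0.301
time_s: 0.93
eef_pos: [566.6, 4.4, 228.3]
ee_rot: [-0.001, 1.0, -0.0, -0.004]
force: [-0.6, 0.0, 0.9]
grip_width: 0.0
```

View pics/c1.png

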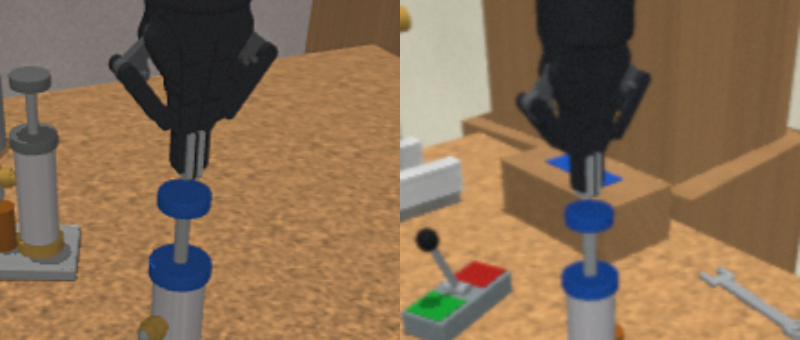

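Shut fingers sit centred just above the blue knob in both views (composite (190,175) and (592,190)). Next I press in small steps.

```bash
python3 -m inch '[[0,0,0.002,0,0],[0,0,0.002,0,0],[0,0,0.002,0,0],[0,0,0.002,0,0],[0,0,0.002,0,0]]'; python3 -m inch '[[0,0,0.001,0,0],[0,0,0.001,0,0],[0,0,0.001,0,0],[0,0,0.001,0,0],[0,0,0.001,0,0]]';python3 -m inch '[[0,0,0.001,0,0],[0,0,0.001,0,0],[0,0,0.001,0,0],[0,0,0.001,0,0],[0,0,0.001,0,0]]'
```

```text
time_s: 1.45
eef_pos: [566.5, 4.3, 217.9]
ee_rot: [-0.001, 1.0, -0.0, -0.003]
force: [-0.6, -0.5, -0.2]
grip_width: -0.0
time_s: 1.87
eef_pos: [566.5, 4.4, 212.6]
ee_rot: [-0.001, 1.0, -0.0, -0.003]
force: [-1.5, 0.7, 1.9]
grip_width: -0.0
time_s: 2.28
eef_pos: [566.5, 4.3, 207.6]
ee_rot: [-0.0, 1.0, -0.0, -0.003]
force: [-1.2, -0.0, 1.8]
grip_width: 0.002
```

```bash
python3 -m inch '[[0,0,0.002,0,0],[0,0,0.002,0,0],[0,0,0.002,0,0],[0,0,0.002,0,0],[0,0,0.001,0,0]]'; python3 -m inch '[[0,0,0.001,0,0],[0,0,0.001,0,0],[0,0,0.001,0,0],[0,0,0.001,0,0],[0,0,0,0,0]]'
```

```text
time_s: 2.7
eef_pos: [566.5, 4.4, 197.5]
ee_rot: [-0.0, 1.0, -0.0, -0.003]
force: [-0.4, 0.3, 1.0]
grip_width: 0.001
time_s: 3.12
eef_pos: [566.4, 4.4, 192.8]
ee_rot: [-0.0, 1.0, -0.0, -0.003]
force: [-0.0, -0.4, 0.7]
grip_width: 0.002
```

```bash
python3 -m inch '[[0,0,0.001,0,0],[0,0,0.0005,0,0],[0,0,0.0005,0,0],[0,0,0,0,0],[0,0,0,0,0]]'
```

```text
time_s: 3.53
eef_pos: [566.4, 4.3, 190.6]
ee_rot: [-0.0, 1.0, -0.0, -0.003]
force: [-0.1, 0.2, 1.3]
grip_width: -0.0
```

```bash
python3 -m inch '[[0,0,0.0005,0,0],[0,0,0.0005,0,0],[0,0,0.0005,0,0],[0,0,0.0005,0,0],[0,0,0.0005,0,0]]'
```

```text
time_s: 3.95
eef_pos: [566.5, 4.3, 188.1]
ee_rot: [-0.0, 1.0, -0.0, -0.003]
force: [-0.0, 0.7, 2.2]
grip_width: -0.003
```

```bash
python3 -m inch '[[0,0,0.0005,0,0],[0,0,0.0005,0,0],[0,0,0.0005,0,0],[0,0,0.0005,0,0],[0,0,0.0005,0,0]]'
```

```text
time_s: 4.37
eef_pos: [566.4, 4.3, 185.3]
ee_rot: [-0.0, 1.0, -0.0, -0.003]
force: [-0.6, -0.1, 2.9]
grip_width: -0.001
```

No step in force at about 31 mm, so it seems healthy so far; I continue gently.

```bash
python3 -m inch '[[0,0,0.001,0,0],[0,0,0.001,0,0],[0,0,0.001,0,0],[0,0,0.001,0,0],[0,0,0.001,0,0]]'
```

```text
time_s: 4.78
eef_pos: [566.4, 4.4, 179.9]
ee_rot: [-0.0, 1.0, -0.0, -0.003]
force: [-0.6, -0.0, 2.1]
grip_width: -0.003
```

```bash
python3 -m inch '[[0,0,0.001,0,0],[0,0,0.001,0,0],[0,0,0.001,0,0],[0,0,0.001,0,0],[0,0,0.001,0,0]]'
```

```text
time_s: 5.2
eef_pos: [566.5, 4.3, 174.3]
ee_rot: [-0.0, 1.0, -0.0, -0.003]
force: [-0.3, -0.1, 2.3]
grip_width: 0.001
```

```bash
python3 -m inch '[[0,0,0.001,0,0],[0,0,0.001,0,0],[0,0,0.001,0,0],[0,0,0.001,0,0],[0,0,0.001,0,0]]'
```

```text
time_s: 5.62
eef_pos: [566.4, 4.4, 168.7]
ee_rot: [-0.0, 1.0, -0.0, -0.003]
force: [-0.1, 0.5, 2.1]
grip_width: -0.0
```

```bash
python3 -m inch '[[0,0,0.001,0,0],[0,0,0.001,0,0],[0,0,0.0005,0,0],[0,0,0.0005,0,0],[0,0,0.0005,0,0]]'
```

```text
time_s: 6.03
eef_pos: [566.5, 4.3, 167.0]
ee_rot: [-0.0, 1.0, 0.0, -0.002]
force: [-2.5, 0.4, 6.0]
grip_width: -0.002
```

```bash
python3 -m inch '[[0,0,0.001,0,0],[0,0,0.001,0,0],[0,0,0.001,0,0],[0,0,0.0015,0,0],[0,0,0.0015,0,0]]'
```

```text
time_s: 6.45
eef_pos: [566.6, 4.4, 167.0]
ee_rot: [0.001, 1.0, 0.0, -0.0]
force: [-6.4, 0.9, 14.4]
grip_width: 0.001
```

Hard stop at z = 167.0 under 14 N, which is exactly home. Retreat up and check.

```bash
python3 -m inch '[[0,0,-0.005,0,0],[0,0,-0.01,0,0],[0,0,-0.02,0,0],[0,0,-0.02,0,0],[0,0,-0.02,0,0]]'; python3 -m inch '[[0,0,-0.02,0,0],[0,0,-0.01,0,0],[0,0,0,0,0],[0,0,0,0,0],[0,0,0,0,0]]'; python3 - <<'E'
from rig import capture
from h import *
s=capture("scene");d=capture("side")
B=((100,120,40),(130,255,255));G=((50,120,40),(75,255,255));R=((0,170,60),(5,255,255))
print(blobs(s,*B,(300,100,380,200)),blobs(d,*B,(285,120,325,185)))
g=lambda im,bx:np.mean(np.argwhere(cv2.inRange(cv2.cvtColor(im,cv2.COLOR_BGR2HSV),*G)[bx[1]:bx[3],bx[0]:bx[2]]),0)[::-1]+bx[:2]
K=((0,0,0),(180,255,60))
ks=blobs(s,*K,(430,260,462,290))[0];kd=blobs(d,*K,(222,137,242,156))[0];print(ks,kd,tri(("scene",ks[0]),("side",kd[0])))
a=s[100:260,270:430];b=d[120:230,260:370];c=s[250:400,340:490]
cv2.imwrite("pics/c2.png",np.hstack([cv2.resize(x,(266,266)) for x in(a,b)]+[cv2.resize(c,(266,266))]))
x0=340;cv2.imwrite("pics/c3.png",cv2.resize(c,(600,600),interpolation=cv2.INTER_CUBIC))
E
```

```text
time_s: 6.87
eef_pos: [564.9, 4.8, 241.7]
ee_rot: [-0.0, 1.0, 0.0, -0.004]
force: [0.0, -0.0, -0.1]
grip_width: -0.003
time_s: 7.28
eef_pos: [566.1, 4.6, 278.3]
ee_rot: [0.0, 1.0, 0.0, -0.001]
force: [0.4, 1.0, -0.7]
grip_width: -0.003
[(array([338.5, 158.9]), [322, 143, 34, 31, 848])] [(array([305.2, 161.2]), [293, 150, 25, 23, 447])]
(array([445.3, 274.3]), [435, 264, 21, 21, 347]) (array([231.9, 145.6]), [228, 141, 9, 10, 67]) (array([531.89321669, 235.31332703, 111.36894261]), [0.5, 0.5])
```

View pics/c2.png

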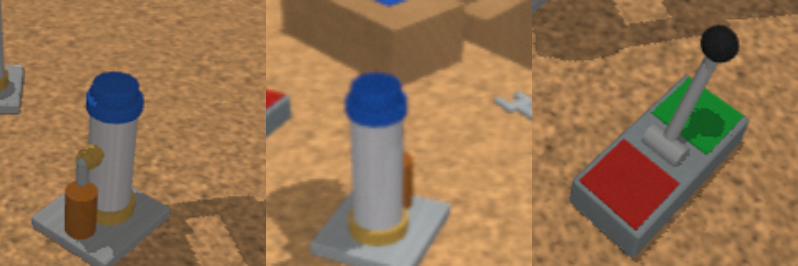

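View pics/c3.png

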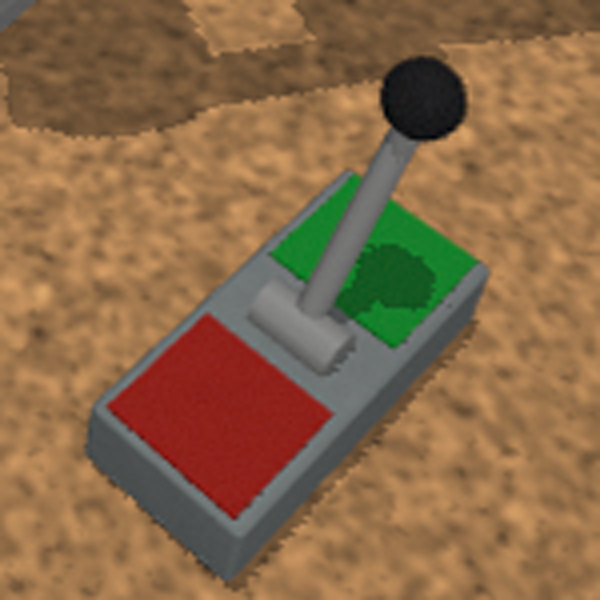

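The knob is seated on the collar in both views with no rod showing. The lever leans over the green plate, and I now work out its angle from the plate corners (red (210,315)…(235,518), green (352,175)…(400,347) in the crop).

```bash
python3 - <<'E'
from h import *
P=lambda L:np.array([plane("scene",(x/4+340-.4,y/4+250-.4),31) for x,y in L])
r=P([(210,315),(332,414),(235,518),(106,405)]);g=P([(352,175),(482,262),(400,347),(272,253)])
c=(r.mean(0)+g.mean(0))/2;u=r.mean(0)-g.mean(0);print(np.linalg.norm(u));u/=np.linalg.norm(u)
b=np.array([531.9,235.4,111.4]);s=(b-c)@u;v=np.cross([0,0,1],u)@(b-c);print(c,u,np.arctan2(u[1],u[0]),s,v,0.5-np.arctan2(-s,b[2]-32))
E
```

```text
84.4501859330883
[570.91823617 249.76535282  31.        ] [9.42445594e-01 3.34359540e-01 3.36549992e-16] 0.34092557583447897 -41.575757534517074 -0.49244396711446736 0.017632178184997183
```

Lever angle is about 0.02 rad (uncertainty about 0.03), so it is already at the green end and I leave it alone. The arm is clear, so I hand in.

```bash
python3 -c "
from rig import finish_job,telemetry
s=telemetry.sense();print(s['time_s'],s['eef_pos'],s['force']);print(finish_job())"
```

```text
7.3833 [565.96359735   4.61952499 277.7399519 ] [ 0.27946329 -0.3635622  -0.66741297]
the job is handed in; nothing more can be done
None
```

The blue-knob doser passed its stroke test and I handed the job in at 7.4 s, with the arm clear about 110 mm above the knob.

- **Plunger:** I pressed it straight down with the fingers shut. Force readings stayed under 3 N all the way, with no 10 N step at or beyond 26 mm. It met the hard stop at z = 167.0 mm, exactly the home height, and held there under about 14 N. After I retreated, both cameras showed the knob seated on the collar.
- **Status lever:** I did not touch it. The last camera check put it at about 0.02 rad (± roughly 0.03), which is its green end. I relied on that camera reading and did not push it against its stop.

No check failed. The readings taken with the arm nearly stopped were about 1 N, below the 2 to 3 N sliding force, probably because the plunger was barely moving.

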